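# Nip the plywood button box in the bench vise

### The arm

A 7-joint arm with a two-finger parallel gripper is mounted at the origin on the work surface. World frame = base frame: x ahead of the robot, y to its left, z up, the work surface at z = 0. Lengths are in m, angles in rad, forces in N, time in s.
With the tool pointing down it reaches from about 0.35 to 0.9 m from the base axis. Payload 8.1 kg.
Tool frame: the origin (TCP) lies between the finger pads; the fingertips stand ahead of it and the grasp point (between the pads) is the TCP (arm.nose_length is the z of the fingertips in the tool frame, in m); z points along the fingers, y is the line along which they close (so a half turn about z gives the same grasp; the last joint's range is limited). The gripper opens to 92 mm and grips with 3 to 60 N. Pads are 19 mm wide; open, the fingers measure 130 mm over their backs; the gripper's body (75 mm by 190 mm) begins 47 mm behind the grasp point.
Start: joints at [1.166, 0.434, 0.025, 1.573, -0.012, 1.134, -0.075], TCP at [0.186, -0.597, 0.246] pointing down, gripper open.
Joint ranges: [-2.62, 2.62], [-0.44, 2.09], [-1.27, 1.32], [0.08, 2.57], [-1.32, 4.46], [0.12, 2], [-2.74, 2.74]. Speed limits (rad/s): [2.22, 2.22, 3.01, 3.01, 3.14, 3.14, 3.14].

### API

Orientations are given as a rotation vector (axis times angle).
In Python, from cell import sensors, optics, arm gives the robot as it stands.
- The arm moves only by the tool arm_command, never from a script. Its argument "deltas" is one flat list of numbers, 7 for each row, row after row: the turn, a rotation vector about the world's x, y, z as a fraction of full scale, then the shift along the world's x, y, z as a fraction of full scale, then the finger opening in mm, from 0 to 91.8. In form: [wx, wy, wz, dx, dy, dz, fingers, wx, wy, wz, dx, dy, dz, fingers, ...]. A call has 1 to 20 rows; each row is the pose to reach, as a shift and turn from the pose commanded when the call began; what a row does not reach only later rows make up. Full scale, the value 1, is 1 m for a shift and 90 degrees for a turn. A row lasts 1/10 s, in which the tool goes at most 50 mm and 8.59 degrees, less where a joint would pass 70% of its speed; a pose out of reach is approached as far as the arm can. A call with a number of a shift or a turn outside -1 to 1 is refused whole. A call with a gripper value outside its range is refused whole. The fingers move at their own pace and stop on an object; "force" is the grip in N (left out, the last holds). Time passes only in rows, so rows that repeat a pose let the fingers close. It gives the time, the measured TCP pose, the force, the opening and the grip force at its end, in the units of the state.
- sensors.observe(): the state, without advancing time (a new reading comes with each control period).
- optics.get_image(name): name is "scene" or "top" or "wrist"; returns the picture (400x640x3 uint8, blue, green, red); there is no depth.
- optics.calibration(name): a dict with "camera_matrix" (3x3 intrinsics, pixels), "rvec" (rotation vector, rad) and "tvec" (3), from world to camera coordinates, as OpenCV has them. Camera axes: x right, y down, z forward; pixel columns grow to the right and rows downward; lengths in m; the calibration is good to about 2 mm. A picture is of the moment at which its call begins: read the wrist's pose just before it. calibration takes no time and is no camera call; for the wrist camera it gives the pose at the moment of the call.
- arm.sign_off(): hands the job in; it is judged then, once.
The state is a dict: "clock": time; "joints": joint angles; "dq": joint speeds; "joint_efforts": joint torques, N m; "position": TCP position; "ee_rot": TCP orientation; "force": force on the tool from outside, world axes, zero at the start; "ft_torque": the same for the moment, N m; "width": opening from 0.0 (shut) to 1.0 (fully open); "gripper_force": force on a finger pad.
Only numpy, scipy, OpenCV 4.12 (cv2) and the standard library are available. Lean on these libraries where they do the work, as an engineer would, in place of code of your own. Each camera call takes 0.05 s, during which the arm holds its last target. There are 200 camera calls.

### The job

Set the little plywood box with the round push button on its top upright on the bed of the open bench vise, in the middle of the jaws' width and lengthwise between them, and let go of it. Then push the sliding jaw by its handle until the box comes up firm between both jaws (feel for the stop, about 10 N is plenty; do not crush it), and leave the vise closed on it.

Things in the scene. Friction and masses are not known exactly. Their poses are not given: they have to be found in the camera images.
- button_box: Closed plywood box, 64 (x) x 44 (y) x 46 mm high, with one black stepped push button, 26 mm across and 8 mm proud, in the middle of its top. Grip it across the 44 mm sides; either end may lead. About 130 to 240 g. Origin: centre of the underside, z up. Two other plywood boxes stand near: one the same size with a grid in its top, one low and square; neither has a button.
- vise: Grey bench vise fixed to the table. Origin: centre of its underside; x is the closing direction, z up. Bed 250 (x) x 80 (y) mm, its flat top 18 mm above the table. Fixed jaw: 70 mm wide (y), centred, 25 mm thick, gripping face at x = +75 mm, top 58 mm above the table. The sliding jaw faces it from the -x side.
- vise_handle (a point): Centre of the top of the sliding jaw's handle, 89 mm above the table: an upright dark steel post 16 (vise x) x 28 (vise y) mm, 70 mm tall, its centre 55 mm behind (-x) the jaw's gripping face, with free space behind it. Push it towards the vise's +x from behind, or pinch it across its 28 mm.
- vise_jaw: Sliding jaw of the vise. Origin on its gripping face, centred, at the level of the bed; axes as the vise's. It starts 105 to 120 mm from the fixed jaw and slides along the vise's +x up to 75 mm in all, with about 2 N of friction, and stays where it is left. 70 mm wide (y), 20 mm thick, top 57 mm above the table; its handle stands behind it.
Mind the look-alikes: they are no part of the job. What is shaped like the button_box but orange or red is not meant.

How it is judged:
On the way, in this order (a step that is already met when the one before it is completed fails the run):
1. the button box stands on the vise bed, lengthwise between the open jaws, let go (z of button_box in the frame of vise between 0.014 and 0.022 m and x of button_box in the frame of vise between -0.02 and 0.05 m and y of button_box in the frame of vise between -0.025 and 0.025 m and angle between button_box's own z axis and vertical below 0.1 rad and contact force between the fingers and button_box below 0.1 N and x of vise_jaw in the frame of vise below 0.003 m), for 0.2 s.
2. the sliding jaw presses the box firmly (3 N or more) while it stands against the fixed jaw (contact force between vise_jaw and button_box above 3 N and x of button_box in the frame of vise above 0.038 m).
At the end, for the whole second after the job is handed in: The button box stands upright and flat on the vise bed, lengthwise between the jaws (within 10 degrees) and within 25 mm of the middle of their width, against the fixed jaw (within 5 mm), with the sliding jaw closed on it (less than 4 mm of play) and everything at rest (x of vise_jaw in the frame of vise above 0.007 m and x of button_box in the frame of vise between 0.038 and 0.048 m and y of button_box in the frame of vise between -0.025 and 0.025 m and z of button_box in the frame of vise between 0.014 and 0.022 m and angle between the x axis of button_box and the x axis of vise, either way round below 0.17 rad and angle between button_box's own z axis and vertical below 0.1 rad and linear speed of button_box below 0.01 m/s and linear speed of vise_jaw below 0.005 m/s); the robot touches nothing.
It fails at once if the box is squeezed with more than 50 N (contact force between vise_jaw and button_box above 50 N).
It also fails if it takes over 51 s, if anything falls off the work surface, if the arm or the gripper's body presses on something with over 40 N, if the wrist force passes 120 N, or if a joint passes its speed limit or range.

## Working session

There is one attempt and no reset: what is moved stays moved. The work goes in short steps, Python scripts to look and compute and a tool call to move; the robot and the scene stay as the last step left them, time stands still between calls to the robot, and variables do not carry over. Pictures are saved under pics/ and viewed, at most 10 in all, crops included, and the job is handed in when it is done.

Besides the shell and the picture viewer there is one more tool, called after ">>>" as a command line: name --argument value ..., lists and objects as JSON in quotes. arm_command: Moves the arm, as the interface text tells. Its arguments: {"type":"object","properties":{"deltas":{"type":"array","items":{"type":"number"}},"force":{"type":"number"}},"required":["deltas"]}

```bash
mkdir -p pics
cat > h.py <<'E'
import numpy as np, cv2
from cell import sensors, optics, arm
def ray(cal,px,z):
    K=np.array(cal["camera_matrix"]);R=cv2.Rodrigues(np.array(cal["rvec"],float))[0];t=np.array(cal["tvec"],float).ravel()
    p=cv2.undistortPoints(np.array(px,float).reshape(-1,1,2),K,None).reshape(-1,2)
    d=np.c_[p,np.ones(len(p))]@R; c=-R.T@t
    return c+d*((z-c[2])/d[:,2])[:,None]
def proj(cal,P):
    return cv2.projectPoints(np.array(P,float).reshape(-1,1,3),np.array(cal["rvec"],float),np.array(cal["tvec"],float),np.array(cal["camera_matrix"],float),None)[0].reshape(-1,2)
E
python3 - <<'E'
from h import *
for n in("top","scene"):
    im=optics.get_image(n);cv2.imwrite(f"pics/{n}0.png",im)
    c=optics.calibration(n);print(n,ray(c,[[320,200],[0,0],[639,399]],0).round(3))
s=sensors.observe();print(s,arm.nose_length)
E
```

```text
top [[ 0.596  0.052  0.   ]
 [ 1.014  0.779  0.   ]
 [ 0.259 -0.535  0.   ]]
scene [[ 0.498  0.05   0.   ]
 [ 0.049 -1.367  0.   ]
 [ 0.712  0.729  0.   ]]
{'clock': 0.1, 'joints': array([ 1.1663979 ,  0.43516237,  0.02501649,  1.57399137, -0.011567  ,
        1.13399327, -0.07510007]), 'dq': array([-1.32727479e-03, -1.47728657e-03,  1.55887397e-04, -3.00968153e-03,
       -1.64652074e-03,  8.25406112e-04,  4.05611184e-05]), 'joint_efforts': array([ 3.30166353e-03, -6.69127893e+01,  9.88590494e-01, -3.15143931e+01,
       -6.03026943e-02,  3.73229070e-02,  6.53879169e-05]), 'position': array([ 0.18556723, -0.59637523,  0.245024  ]), 'ee_rot': array([-3.10457316e+00, -4.71916484e-01,  6.04129796e-04]), 'force': array([-0.07022446,  0.77183298,  0.54986415]), 'ft_torque': array([ 0.04667004,  0.00723669, -0.00203143]), 'gripper_force': 0.0, 'width': 0.9949288831561551} 0.019
```

View pics/top0.png

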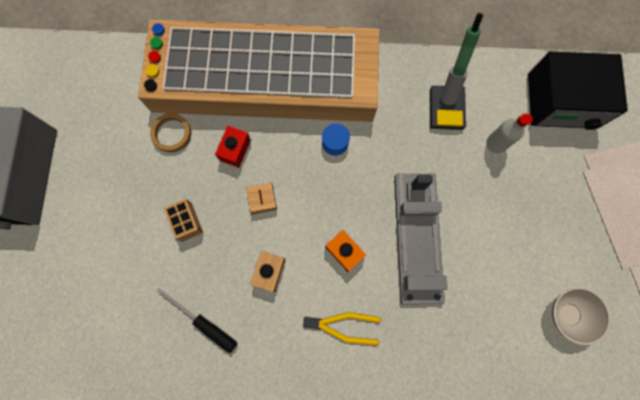

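View pics/scene0.png

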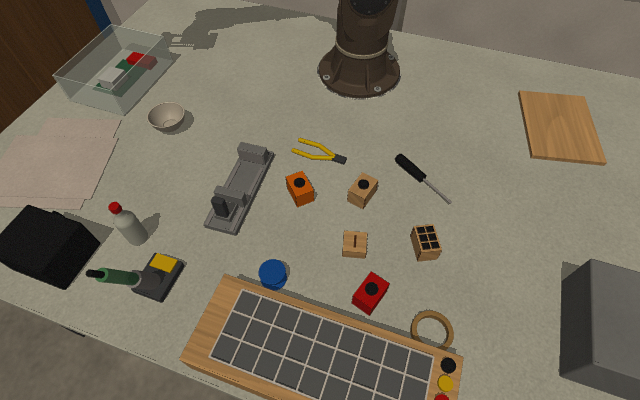

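The two pictures show these candidates in the top view:
- plywood with a black button at (268,271)
- orange with a button at (346,250)
- red with a button at (233,146)
- plywood with a grid at (182,220)
- low square plywood at (261,198)

I choose (268,271). The vise's fixed jaw is at (426,284), its sliding jaw at (421,207) and its handle at (422,182).

Run:
```python
from h import *
im=cv2.imread("pics/top0.png");c=optics.calibration("top")
a=cv2.resize(im[235:310,230:310],None,fx=5,fy=5,interpolation=cv2.INTER_CUBIC)
b=cv2.resize(im[160:310,380:460],None,fx=4,fy=4,interpolation=cv2.INTER_CUBIC)[:600]
o=np.zeros((600,720,3),np.uint8);o[:375,:400]=a;o[:,400:]=b;cv2.imwrite("pics/crop1.png",o)
sub=im[235:310,230:310];h=cv2.cvtColor(sub,cv2.COLOR_BGR2HSV)
m=((h[...,1]>75)&(h[...,2]>130)).astype(np.uint8)
cs=max(cv2.findContours(m,0,2)[0],key=cv2.contourArea)
P=ray(c,cs.reshape(-1,2)+[230,235],.046)
print("box",cv2.minAreaRect((P[:,:2]*1000).astype(np.float32)))
d=(h[...,2]<60).astype(np.uint8)
cs=max(cv2.findContours(d,0,2)[0],key=cv2.contourArea);q=cv2.minEnclosingCircle(cs);print(q,ray(c,np.array(q[0])+[230,235],.054).round(4))
C=-cv2.Rodrigues(c["rvec"])[0].T@np.array(c["tvec"]).ravel();print(C)
```

```text
box ((450.6542663574219, 142.071044921875), (44.2032356262207, 65.05396270751953), 75.70196533203125)
((36.11538314819336, 35.846153259277344), 6.217203617095947) [[0.4502 0.1419 0.054 ]]
[0.41308844 0.04773575 0.83538197]
```

View pics/crop1.png

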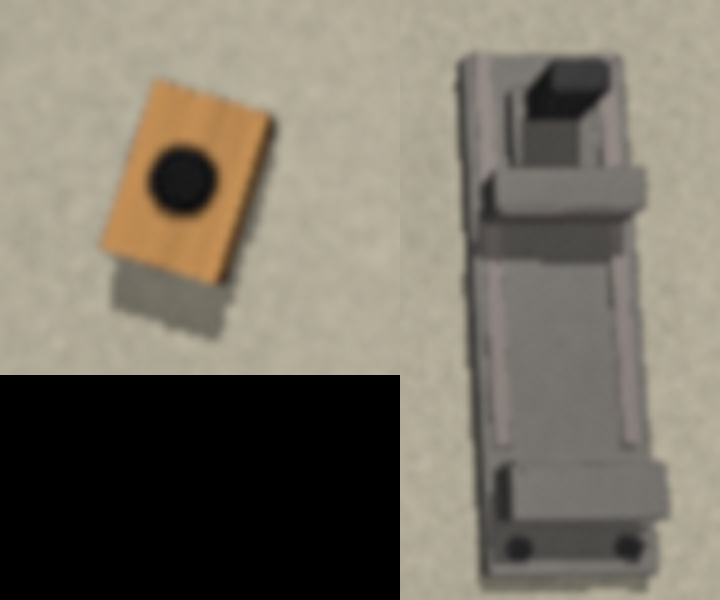

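The crop confirms the wood box with its black button, and the fitted size is 44x65 mm. In the right crop the fixed jaw's top face edge runs (510,462)-(664,462). The sliding jaw's face edge runs (495,217)-(645,212), and the handle top is at about (581,76).

Run:
```python
from h import *
from scipy.spatial.transform import Rotation as R
c=optics.calibration("top")
f=lambda L,z:ray(c,[[380+(u-400)/4-.4,160+v/4-.4] for u,v in L],z)[:,:2]
F=f([(510,462),(664,462),(667,520),(512,521)],.058);S=f([(495,217),(645,212),(643,168),(492,172)],.057)
H=f([(581,76)],.089);B=f([(460,57),(620,55),(655,572),(488,580)],.018)
print("F",F.round(4),np.linalg.norm(F[0]-F[1]),"\nS",S.round(4),np.linalg.norm(S[0]-S[1]),"\nH",H,"\nB",B.round(4),np.linalg.norm(B[0]-B[1]),np.linalg.norm(B[0]-B[3]))
fm=F[:2].mean(0);sm=S[:2].mean(0);fc=F.mean(0);sc=S.mean(0)
for a in(fm-sm,fc-sc,fc-H[0],(B[2]+B[3]-B[0]-B[1])/2):print(np.degrees(np.arctan2(a[1],a[0])),np.linalg.norm(a))
print(B.mean(0),fm,sm)
s=sensors.observe();print(R.from_rotvec(s["ee_rot"]).as_matrix().round(3))
```

```text
F [[ 0.4545 -0.1086]
 [ 0.4578 -0.1765]
 [ 0.4327 -0.1775]
 [ 0.429  -0.1095]] 0.06805145988896985 
S [[ 0.5647 -0.1016]
 [ 0.5703 -0.17  ]
 [ 0.5908 -0.1693]
 [ 0.5857 -0.1001]] 0.06859786167451302 
H [[ 0.62425001 -0.13340887]] 
B [[ 0.6512 -0.0916]
 [ 0.6559 -0.1697]
 [ 0.41   -0.1832]
 [ 0.4027 -0.1067]] 0.07828392443160408 0.24891051578552265
-176.5208967778506 0.11154305154961665
-176.69334174441533 0.13460473975611975
-176.95457196998564 0.1810026825825184
-176.69674388198212 0.24756727552543606
[ 0.52996396 -0.13780516] [ 0.45616618 -0.14255844] [ 0.56750366 -0.13578951]
[[ 0.955  0.297 -0.001]
 [ 0.297 -0.955  0.001]
 [-0.    -0.001 -1.   ]]
```

>>> arm_command --deltas '[0, 0, -0.1, 0.25, 0.25, 0, 90, 0, 0, -0.1, 0.25, 0.25, 0, 90, 0, 0, -0.2, 0.25, 0.25, 0, 90, 0, 0, -0.2, 0.25, 0.25, 0, 90, 0, 0, -0.3, 0.25, 0.25, 0, 90, 0, 0, -0.3, 0.25, 0.25, 0, 90, 0, 0, -0.351, 0.25, 0.25, 0, 90, 0, 0, -0.351, 0.264, 0.738, -0.045, 90, 0, 0, -0.351, 0.264, 0.738, -0.045, 90, 0, 0, -0.351, 0.264, 0.738, -0.045, 90, 0, 0, -0.351, 0.264, 0.738, -0.045, 90, 0, 0, -0.351, 0.264, 0.738, -0.045, 90, 0, 0, -0.351, 0.264, 0.738, -0.045, 90, 0, 0, -0.351, 0.264, 0.738, -0.045, 90, 0, 0, -0.351, 0.264, 0.738, -0.045, 90, 0, 0, -0.351, 0.264, 0.738, -0.045, 90, 0, 0, -0.351, 0.264, 0.738, -0.045, 90, 0, 0, -0.351, 0.264, 0.738, -0.045, 90, 0, 0, -0.351, 0.264, 0.738, -0.045, 90, 0, 0, -0.351, 0.264, 0.738, -0.045, 90]' --force 20

```text
clock: 2.1
position: [0.4497, 0.1399, 0.2005]
ee_rot: [3.116, -0.393, -0.001]
force: [1.1, 0.0, 0.2]
width: 0.977
gripper_force: 0.0
```

Run:
```python
from h import *
from scipy.spatial.transform import Rotation as R
s=sensors.observe();c=optics.calibration("wrist");im=optics.get_image("wrist");cv2.imwrite("pics/w1.png",im)
M=R.from_rotvec(s["ee_rot"]).as_matrix();print(s["joints"].round(2),s["position"].round(4),np.degrees(np.arctan2(M[1,1],M[0,1])))
h=cv2.cvtColor(im,cv2.COLOR_BGR2HSV);m=((h[...,1]>75)&(h[...,2]>110)).astype(np.uint8)
for cs in cv2.findContours(m,0,2)[0]:
    if cv2.contourArea(cs)>1500:
        P=ray(c,cs.reshape(-1,2),.046);print(cv2.boundingRect(cs),cv2.minAreaRect((P[:,:2]*1000).astype(np.float32)))
```

```text
[-0.18  0.26 -0.29  1.98  0.09  0.92 -2.33] [0.4497 0.1399 0.2005] -104.37806879185533
(291, 147, 46, 69) ((453.77044677734375, 142.03860473632812), (43.7930908203125, 67.7003402709961), 76.0897216796875)
(76, 96, 83, 82) ((540.7754516601562, 308.93670654296875), (63.56706237792969, 45.54300308227539), 26.644481658935547)
(410, 58, 85, 81) ((496.7900085449219, 1.2975997924804688), (64.76790618896484, 44.14940643310547), 44.801231384277344)
(214, 2, 74, 79) ((587.5906982421875, 163.6195068359375), (47.22773742675781, 47.68581771850586), 13.84567642211914)
```

View pics/w1.png

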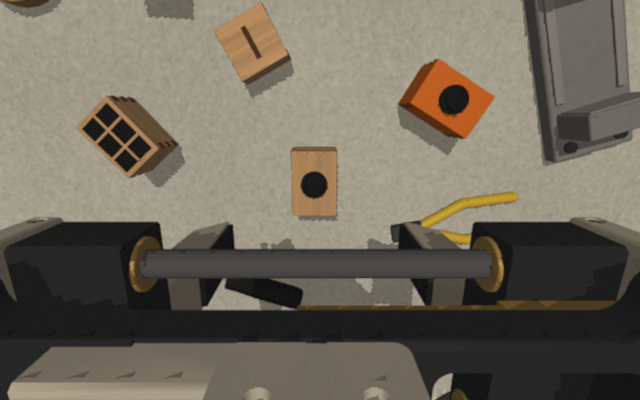

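The wrist view shows the wooden button box at (314,182), between the fingers and square to them. The grid box is at (128,135) and the orange box at (447,98), both well clear. I'll go down and grip.

>>> arm_command --deltas '[0, 0, 0, 0.001, 0.002, -0.04, 90, 0, 0, 0, 0.001, 0.002, -0.08, 90, 0, 0, 0, 0.001, 0.002, -0.12, 90, 0, 0, 0, 0.001, 0.002, -0.15, 90, 0, 0, 0, 0.001, 0.002, -0.17, 90, 0, 0, 0, 0.001, 0.002, -0.17, 90, 0, 0, 0, 0.001, 0.002, -0.17, 38, 0, 0, 0, 0.001, 0.002, -0.17, 38, 0, 0, 0, 0.001, 0.002, -0.17, 38, 0, 0, 0, 0.001, 0.002, -0.17, 38, 0, 0, 0, 0.001, 0.002, -0.17, 38, 0, 0, 0, 0.001, 0.002, -0.17, 38, 0, 0, 0, 0.001, 0.002, -0.17, 38, 0, 0, 0, 0.001, 0.002, -0.17, 38]' --force 20

```text
clock: 3.55
position: [0.4507, 0.1431, 0.0309]
ee_rot: [3.117, -0.391, 0.0]
force: [-1.3, -1.1, 5.5]
width: 0.483
gripper_force: 20.0
```

>>> arm_command --deltas '[0, 0, 0, 0, 0, 0.04, 38, 0, 0, 0, 0, 0, 0.08, 38, 0, 0, 0, 0, 0, 0.12, 38, 0, 0, 0, 0, 0, 0.14, 38, 0, 0, 0.05, 0.015, -0.04, 0.14, 38, 0, 0, 0.1, 0.02, -0.08, 0.14, 38, 0, 0, 0.15, 0.03, -0.12, 0.14, 38, 0, 0, 0.197, 0.04, -0.16, 0.14, 38, 0, 0, 0.197, 0.05, -0.2, 0.14, 38, 0, 0, 0.197, 0.06, -0.24, 0.14, 38, 0, 0, 0.197, 0.061, -0.27, 0.14, 38, 0, 0, 0.197, 0.061, -0.282, 0.14, 38, 0, 0, 0.197, 0.061, -0.282, 0.14, 38, 0, 0, 0.197, 0.061, -0.282, 0.14, 38, 0, 0, 0.197, 0.061, -0.282, 0.14, 38]'

```text
clock: 5.05
position: [0.5118, -0.1366, 0.1707]
ee_rot: [-3.139, -0.098, 0.0]
force: [1.2, -0.1, -2.0]
width: 0.476
gripper_force: 20.0
```

Run:
```python
from h import *
from scipy.spatial.transform import Rotation as R
s=sensors.observe();c=optics.calibration("wrist");im=optics.get_image("wrist");cv2.imwrite("pics/w2.png",im)
M=R.from_rotvec(s["ee_rot"]).as_matrix();print(s["joints"].round(2),s["position"].round(4),np.degrees(np.arctan2(M[1,1],M[0,1])),s["force"],s["width"])
o=np.array([.53,-.138]);X=np.array([-.9982,-.0593]);Y=np.array([.0593,-.9982])
w=lambda x,y,z:np.r_[o+x*X+y*Y,z]
for n in("wrist","top"):
  print(n,proj(optics.calibration(n),[w(.075,.035,.058),w(.075,-.035,.058),w(-.036,.035,.057),w(-.036,-.035,.057),w(-.091,0,.089)]).round(0).tolist())
```

```text
[ 0.35  0.38 -0.24  1.88  0.11  0.9  -1.46] [ 0.5118 -0.1366  0.1707] -86.41204987705088 [ 1.21133756 -0.13963889 -2.04166604] 0.47609616308369135
wrist [[359.0, 259.0], [280.0, 259.0], [364.0, 132.0], [277.0, 131.0], [321.0, 49.0]]
top [[446.0, 275.0], [406.0, 276.0], [441.0, 214.0], [403.0, 214.0], [424.0, 180.0]]
```

View pics/w2.png

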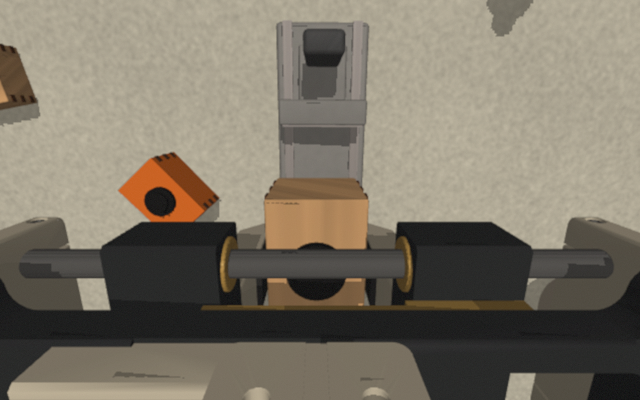

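The wrist view shows the box held square above the bed. The sliding jaw's face edge is at about (323,125) and the handle at (324,47), within a few pixels of where I predicted. I'll lower and release.

>>> arm_command --deltas '[0, 0, 0, 0, -0.002, -0.04, 38, 0, 0, 0, 0, -0.002, -0.075, 38, 0, 0, 0, 0, -0.002, -0.1, 38, 0, 0, 0, 0, -0.002, -0.112, 38, 0, 0, 0, 0, -0.002, -0.118, 38, 0, 0, 0, 0, -0.002, -0.121, 38, 0, 0, 0, 0, -0.002, -0.122, 38, 0, 0, 0, 0, -0.002, -0.122, 38, 0, 0, 0, 0, -0.002, -0.122, 38]'

```text
clock: 6.0
position: [0.5123, -0.1409, 0.0496]
ee_rot: [3.14, 0.094, 0.002]
force: [-0.1, 0.3, -1.2]
width: 0.478
gripper_force: 20.0
```

>>> arm_command --deltas '[0, 0, 0, 0, 0, -0.001, 38, 0, 0, 0, 0, 0, -0.001, 38, 0, 0, 0, 0, 0, -0.001, 64, 0, 0, 0, 0, 0, -0.001, 64, 0, 0, 0, 0, 0, -0.001, 64, 0, 0, 0, 0, 0, -0.001, 64, 0, 0, 0, 0, 0, -0.001, 64, 0, 0, 0, 0, 0, 0.03, 64, 0, 0, 0, 0, 0, 0.07, 64, 0, 0, 0, 0, 0, 0.11, 64, 0, 0, 0, 0, 0, 0.15, 64, 0, 0, 0, 0, 0, 0.15, 64]'

```text
clock: 7.2
position: [0.5147, -0.1411, 0.204]
ee_rot: [3.138, 0.094, 0.014]
force: [1.1, 0.0, 0.3]
width: 0.699
gripper_force: 0.0
```

Run:
```python
from h import *
s=sensors.observe();c=optics.calibration("wrist");im=optics.get_image("wrist");t=optics.get_image("top")
o=np.zeros((600,800,3),np.uint8);o[:400,:480]=im[:,80:560];o[:600,480:]=cv2.resize(t[160:310,380:460],None,fx=4,fy=4);cv2.imwrite("pics/w3.png",o)
print(s["position"].round(4),s["width"])
```

```text
[ 0.5147 -0.1411  0.204 ] 0.6987871899231226
```

View pics/w3.png

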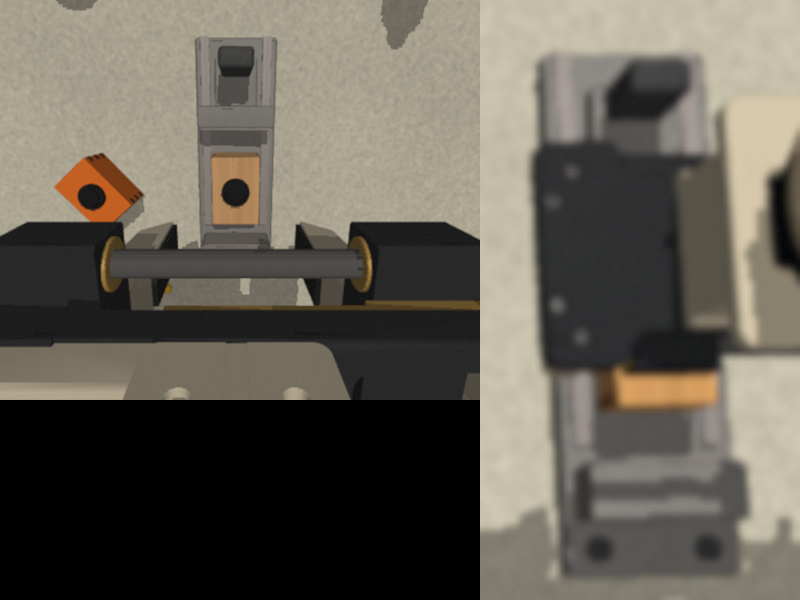

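The box stands on the bed between the open jaws, with its button at crop pixel (235,192) and its long side along the vise. The handle is at (236,60). Next I'll close the fingers and go down behind the handle.

>>> arm_command --deltas '[0, 0, 0, 0.04, 0.003, 0, 0, 0, 0, 0, 0.08, 0.006, 0, 0, 0, 0, 0, 0.12, 0.009, 0, 0, 0, 0, 0, 0.158, 0.011, 0, 0, 0, 0, 0, 0.16, 0.011, 0, 0, 0, 0, 0, 0.16, 0.011, 0, 0, 0, 0, 0, 0.16, 0.011, 0, 0, 0, 0, 0, 0.16, 0.011, -0.04, 0, 0, 0, 0, 0.16, 0.011, -0.08, 0, 0, 0, 0, 0.16, 0.011, -0.11, 0, 0, 0, 0, 0.16, 0.011, -0.13, 0, 0, 0, 0, 0.16, 0.011, -0.138, 0, 0, 0, 0, 0.16, 0.011, -0.138, 0, 0, 0, 0, 0.16, 0.011, -0.138, 0]'

```text
clock: 8.7
position: [0.6721, -0.13, 0.062]
ee_rot: [3.14, 0.093, 0.002]
force: [-0.5, 0.1, 0.1]
width: 0.006
gripper_force: 0.0
```

Run:
```python
from h import *
from scipy.spatial.transform import Rotation as R
s=sensors.observe();im=optics.get_image("wrist");cv2.imwrite("pics/w4.png",cv2.resize(im[:,120:520],None,fx=1,fy=1))
M=R.from_rotvec(s["ee_rot"]).as_matrix();print(M.round(3),s["position"].round(4),s["force"],s["width"])
```

```text
[[ 0.998  0.059  0.001]
 [ 0.059 -0.998 -0.   ]
 [ 0.001  0.    -1.   ]] [ 0.6721 -0.13    0.062 ] [-0.50921453  0.12062368  0.1257569 ] 0.0057033195536904
```

>>> arm_command --deltas '[0, 0, 0, -0.005, 0, 0, 0, 0, 0, 0, -0.01, -0.001, 0, 0, 0, 0, 0, -0.015, -0.001, 0, 0, 0, 0, 0, -0.02, -0.001, 0, 0, 0, 0, 0, -0.023, -0.001, 0, 0, 0, 0, 0, -0.026, -0.002, 0, 0, 0, 0, 0, -0.029, -0.002, 0, 0, 0, 0, 0, -0.032, -0.002, 0, 0, 0, 0, 0, -0.035, -0.002, 0, 0, 0, 0, 0, -0.038, -0.002, 0, 0, 0, 0, 0, -0.041, -0.002, 0, 0, 0, 0, 0, -0.044, -0.003, 0, 0, 0, 0, 0, -0.047, -0.003, 0, 0, 0, 0, 0, -0.05, -0.003, 0, 0, 0, 0, 0, -0.053, -0.003, 0, 0, 0, 0, 0, -0.056, -0.003, 0, 0, 0, 0, 0, -0.058, -0.003, 0, 0, 0, 0, 0, -0.06, -0.004, 0, 0, 0, 0, 0, -0.06, -0.004, 0, 0]'

```text
clock: 10.65
position: [0.6114, -0.1334, 0.0607]
ee_rot: [-3.14, -0.094, 0.001]
force: [1.6, 0.9, 1.1]
width: 0.004
gripper_force: 1.0
```

Run:
```python
from h import *
s=sensors.observe();im=optics.get_image("wrist")[:,120:520];sc=optics.get_image("scene")[120:250,180:300]
o=np.zeros((560,800,3),np.uint8);o[:400,:320]=im[:,40:360];o[:520,320:]=cv2.resize(sc,None,fx=4,fy=4);cv2.imwrite("pics/w5.png",o)
print(s["position"].round(4),s["force"])
```

```text
[ 0.6114 -0.1334  0.0607] [1.64376834 0.93244616 1.05496902]
```

View pics/w5.png

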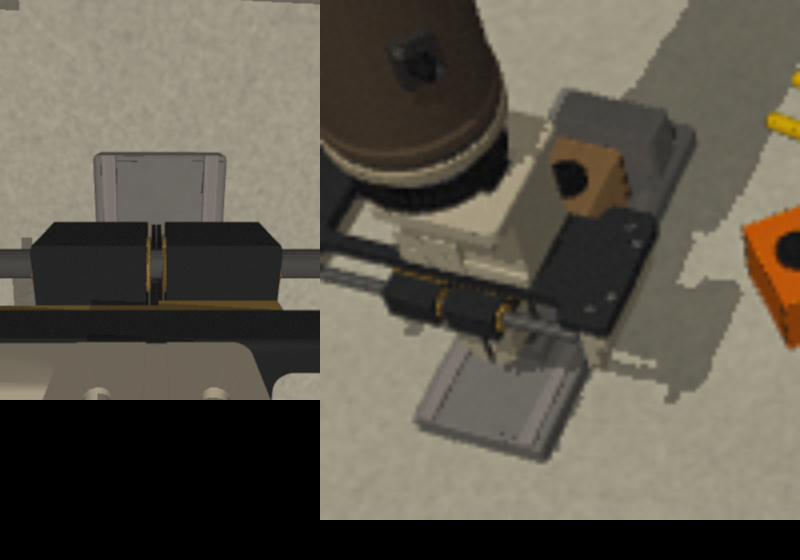

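The scene crop shows the box upright at (590,180), nearly at the fixed jaw, being pushed along. The force so far is friction only. I'll go on in small steps.

>>> arm_command --deltas '[0, 0, 0, -0.001, 0, 0, 0, 0, 0, 0, -0.002, 0, 0, 0, 0, 0, 0, -0.003, 0, 0, 0, 0, 0, 0, -0.004, 0, 0, 0, 0, 0, 0, -0.005, 0, 0, 0, 0, 0, 0, -0.006, 0, 0, 0, 0, 0, 0, -0.006, 0, 0, 0]'

```text
clock: 11.45
position: [0.6054, -0.1339, 0.0607]
ee_rot: [3.14, 0.094, -0.001]
force: [2.1, 0.5, -0.5]
width: 0.003
gripper_force: 1.0
```

>>> arm_command --deltas '[0, 0, 0, -0.001, 0, 0, 0, 0, 0, 0, -0.002, 0, 0, 0, 0, 0, 0, -0.003, 0, 0, 0, 0, 0, 0, -0.003, 0, 0, 0]'

```text
clock: 11.85
position: [0.6025, -0.1341, 0.0607]
ee_rot: [3.14, 0.094, -0.0]
force: [1.8, -0.5, -0.9]
width: 0.006
gripper_force: 1.0
```

>>> arm_command --deltas '[0, 0, 0, -0.001, 0, 0, 0, 0, 0, 0, -0.002, 0, 0, 0, 0, 0, 0, -0.002, 0, 0, 0]'

```text
clock: 12.15
position: [0.6006, -0.134, 0.0608]
ee_rot: [3.14, 0.094, -0.0]
force: [3.2, -1.0, -0.7]
width: 0.005
gripper_force: 1.1
```

>>> arm_command --deltas '[0, 0, 0, -0.001, 0, 0, 0, 0, 0, 0, -0.002, 0, 0, 0, 0, 0, 0, -0.002, 0, 0, 0]'

```text
clock: 12.45
position: [0.5987, -0.134, 0.0609]
ee_rot: [3.14, 0.094, 0.0]
force: [2.7, -1.7, 0.6]
width: 0.001
gripper_force: 1.3
```

>>> arm_command --deltas '[0, 0, 0, -0.001, 0, 0, 0, 0, 0, 0, -0.001, 0, 0, 0]'

```text
clock: 12.65
position: [0.5978, -0.1339, 0.0609]
ee_rot: [3.14, 0.094, 0.0]
force: [2.5, -2.1, 1.1]
width: 0.006
gripper_force: 1.4
```

>>> arm_command --deltas '[0, 0, 0, -0.001, 0, 0, 0, 0, 0, 0, -0.001, 0, 0, 0]'

```text
clock: 12.85
position: [0.5968, -0.1338, 0.0608]
ee_rot: [3.14, 0.094, 0.0]
force: [3.0, -2.0, 0.5]
width: 0.005
gripper_force: 1.5
```

>>> arm_command --deltas '[0, 0, 0, -0.001, -0.0005, 0, 0, 0, 0, 0, -0.002, -0.001, 0, 0, 0, 0, 0, -0.002, -0.001, 0, 0]'

```text
clock: 13.15
position: [0.5946, -0.134, 0.0608]
ee_rot: [-3.139, -0.095, 0.0]
force: [2.6, 1.3, 2.0]
width: 0.004
gripper_force: 1.4
```

>>> arm_command --deltas '[0, 0, 0, -0.001, 0, 0, 0, 0, 0, 0, -0.001, 0, 0, 0]'

```text
clock: 13.35
position: [0.5936, -0.1342, 0.0607]
ee_rot: [-3.14, -0.095, 0.0]
force: [3.9, 1.9, 1.1]
width: 0.01
gripper_force: 1.6
```

>>> arm_command --deltas '[0, 0, 0, -0.001, 0, 0, 0, 0, 0, 0, -0.001, 0, 0, 0]'

```text
clock: 13.55
position: [0.5935, -0.1342, 0.0608]
ee_rot: [-3.14, -0.095, -0.002]
force: [5.8, 2.3, -0.9]
width: 0.005
gripper_force: 3.1
```

>>> arm_command --deltas '[0, 0, 0, -0.001, 0, 0, 0, 0, 0, 0, -0.001, 0, 0, 0]'

```text
clock: 13.75
position: [0.5935, -0.1342, 0.0608]
ee_rot: [-3.14, -0.095, -0.005]
force: [9.5, 1.7, -4.4]
width: 0.002
gripper_force: 4.9
```

>>> arm_command --deltas '[0, 0, 0, -0.001, 0, 0, 0, 0, 0, 0, -0.001, 0, 0, 0]'

```text
clock: 13.95
position: [0.5935, -0.1342, 0.0609]
ee_rot: [-3.14, -0.095, -0.008]
force: [13.4, 1.8, -8.5]
width: 0.004
gripper_force: 6.8
```

A firm stop was felt at 13 N. Backing off.

>>> arm_command --deltas '[0, 0, 0, 0.002, 0, 0, 0, 0, 0, 0, 0.004, 0, 0, 0, 0, 0, 0, 0.015, 0.001, 0, 0, 0, 0, 0, 0.04, 0.002, 0, 0, 0, 0, 0, 0.06, 0.003, 0, 0, 0, 0, 0, 0.06, 0.003, 0.04, 0, 0, 0, 0, 0.06, 0.003, 0.08, 0, 0, 0, 0, 0.08, 0.003, 0.12, 0, 0, 0, 0, 0.12, 0.003, 0.15, 0, 0, 0, 0, 0.16, 0.003, 0.15, 0, 0, 0, 0, 0.16, 0.003, 0.15, 0, 0, 0, 0, 0.16, 0.003, 0.15, 0]'

```text
clock: 15.15
position: [0.7506, -0.1316, 0.2091]
ee_rot: [-3.14, -0.094, 0.004]
force: [-0.8, 0.4, 0.3]
width: 0.003
gripper_force: 0.0
```

Run:
```python
from h import *
s=sensors.observe();sc=optics.get_image("scene")[120:250,180:300];t=optics.get_image("top")[160:310,380:460]
o=np.zeros((600,800,3),np.uint8);o[:520,320:]=cv2.resize(sc,None,fx=4,fy=4)[:,:480];o[:,:320]=cv2.resize(t,None,fx=4,fy=4);cv2.imwrite("pics/w6.png",o)
print(s["position"].round(4),s["force"])
```

```text
[ 0.7506 -0.1316  0.2091] [-0.81257333  0.38789889  0.27611766]
```

View pics/w6.png

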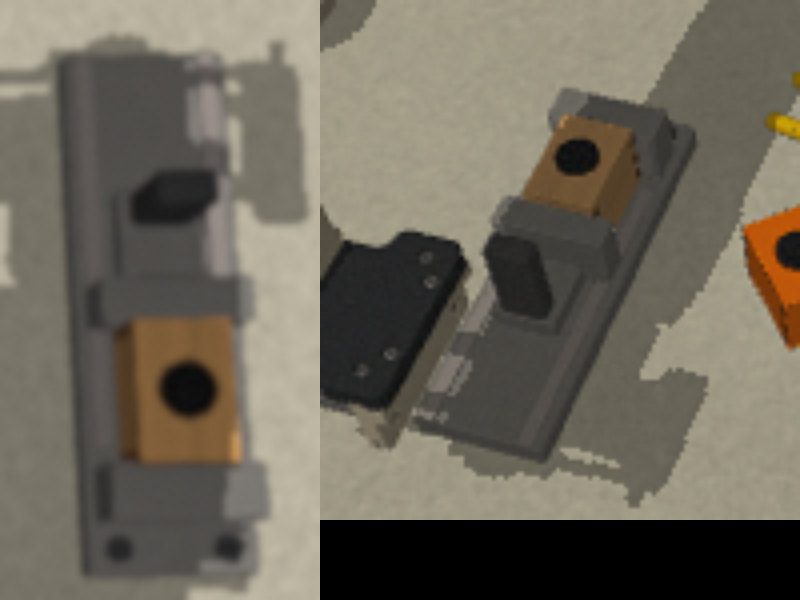

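Both views show the box upright and clamped between the jaws with no gap, its button at crop pixel (188,388). It is lengthwise, centred, and the arm is clear, so I'm handing in.

```bash
python3 -c "
from cell import arm
print(arm.sign_off())"
```

```text
the job is handed in; nothing more can be done
None
```

The button box is upright and lengthwise on the vise bed, clamped against the fixed jaw after I felt a firm stop at about 13 N; the arm is clear and I handed the job in at about 15 s, but no verdict came back.

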